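# Put the lids back on the coffee bar's canisters

## Task

Three copper lids with black knobs lie about on the coffee bar's counter: put each one on the open copper canister of its own size, so that it sits fully home and level on the rim. Leave the canisters and the tamper, bottle, bowl and paper cup standing where they are, and let go of everything.

Things in the scene. Friction and masses are not known exactly. Their poses are not given: they have to be found in the camera images.
- small_lid_knob (a point): small lid, loose, round copper: flange 68 mm across, 4 mm thick; tapered plug under it 8 mm deep, 42 mm across at the flange, 32 mm at its foot, on which it starts standing. Point: centre of the black knob's head (24 mm across, 24 tall), on the axis, 28 mm above the flange's top, 40 mm above the plug's foot; neck below it 16 mm across, 16 tall. z up along the axis; yaw is of no matter.
- small_canister_mouth (a point): small canister, loose: open, empty round copper canister, 57 mm across outside, 52 mm across inside, 60 mm tall, standing on the counter. The point is the centre of its mouth, level with the rim. z is its axis, up. With its lid home the knob's head centre is 32 mm above this point.
- medium_lid_knob (a point): medium lid, loose, round copper: flange 92 mm across, 4 mm thick; tapered plug under it 8 mm deep, 66 mm across at the flange, 56 mm at its foot, on which it starts standing. Point: centre of the black knob's head (24 mm across, 24 tall), on the axis, 28 mm above the flange's top, 40 mm above the plug's foot; neck below it 16 mm across, 16 tall. z up along the axis; yaw is of no matter.
- medium_canister_mouth (a point): medium canister, loose: open, empty round copper canister, 81 mm across outside, 76 mm across inside, 75 mm tall, standing on the counter. The point is the centre of its mouth, level with the rim. z is its axis, up. With its lid home the knob's head centre is 32 mm above this point.
- large_lid_knob (a point): large lid, loose, round copper: flange 116 mm across, 4 mm thick; tapered plug under it 8 mm deep, 90 mm across at the flange, 80 mm at its foot, on which it starts standing. Point: centre of the black knob's head (24 mm across, 24 tall), on the axis, 28 mm above the flange's top, 40 mm above the plug's foot; neck below it 16 mm across, 16 tall. z up along the axis; yaw is of no matter.
- large_canister_mouth (a point): large canister, loose: open, empty round copper canister, 105 mm across outside, 100 mm across inside, 90 mm tall, standing on the counter. The point is the centre of its mouth, level with the rim. z is its axis, up. With its lid home the knob's head centre is 32 mm above this point.
- tamper: coffee tamper, dark steel all over, 58 mm across at its round base, 88 mm tall, a bulbous handle 34 mm across; a bystander. Origin at the centre of its underside, z up.
- syrup_bottle: closed amber glass bottle with a black cap, 52 mm across, 125 mm tall; a bystander. Origin at the centre of its underside, z up.
- wooden_bowl: small wooden bowl, 86 mm across the rim, 32 mm tall; a bystander. Origin at the centre of its underside, z up.
- paper_cup: empty white paper cup, 74 mm across the rim, 85 mm tall; a bystander. Origin at the centre of its underside, z up.

How it is judged:
By the outcome, as a careful person would: the job done as asked, in the order asked, and still so for the second after the job is handed in, with the robot touching nothing.
It also fails if it takes over 88 s, if anything falls off the work surface, if the arm or the gripper's body presses on something with over 40 N, if the wrist force passes 120 N, or if a joint passes its speed limit or range.

## Robot

A 6-joint arm with a two-finger parallel gripper is mounted at the origin on the work surface. World frame = base frame: x ahead of the robot, y to its left, z up, the work surface at z = 0. Lengths are in mm, angles in rad, forces in N, time in s.
With the tool pointing down it reaches from about 350 to 875 mm from the base axis. Payload 4.2 kg.
Tool frame: the origin (TCP) lies at the very end of the fingers, on their centre line; the grasp point (between the pads) lies 19 mm behind it; z points along the fingers, y is the line along which they close (so a half turn about z gives the same grasp; the last joint's range is limited). The gripper opens to 85 mm and grips with 20 to 120 N. Pads are 22 mm wide; open, the fingers measure 114 mm over their backs; the gripper's body (76 mm by 85 mm) begins 54 mm behind the grasp point. The pads swing forward as they close: fully open they stand 13 mm farther back than shut.
Start: joints at [1.435, 0.385, 0.008, 0, -1.194, -0.259], TCP at [240.356, 576.912, 231.312] pointing down, gripper open.
Joint ranges: [-3.14, 3.14], [-1.21, 2.06], [-1.07, 1.41], [-3.16, 2.05], [-2.99, -0.16], [-3.1, 3.1]. Speed limits (rad/s): [2.79, 2.79, 3.14, 3.14, 3.14, 3.14].

## Interface

Orientations are given as a unit quaternion [x, y, z, w].
In Python, from bench import arm, optics gives the robot as it stands. The module is installed in compiled form; this text tells all that it offers.
- The arm moves only by the tool step_arm, never from a script. Its argument "motion" is a list of rows, each an object with "dr": the turn, a rotation vector about the tool's x, y, z in units of 8 degrees (1.0 is 8 degrees), a list of three; "slide": the shift along the tool's x, y, z in mm, a list of three; "jaw": the finger opening in mm, from 0 to 85.4. A call has exactly 8 rows; each row is the pose to reach, as a shift and turn from the pose commanded when the call began, along the tool's axes at that moment; what a row does not reach only later rows make up. A row lasts 1/8 s, in which the tool goes at most 62.5 mm and 10.7 degrees, less where a joint would pass 70% of its speed; a pose out of reach is approached as far as the arm can. A call with a gripper value outside its range is refused whole. The fingers move at their own pace and stop on an object; the grip force is fixed at half the most. Time passes only in rows, so rows that repeat a pose let the fingers close, or fill a call up. It gives the time, the measured TCP pose, the force, the opening and the grip force at its end, in the units of the state.
- arm.read_state(): the state, without advancing time (a new reading comes with each control period).
- optics.get_image(name): name is "scene" or "top"; returns the picture (420x560x3 uint8, blue, green, red); there is no depth.
- optics.camera_info(name): a dict with "camera_matrix" (3x3 intrinsics, pixels), "k1" (the pictures are not rectified: a ray, as slopes to the right and down, at radius r is drawn at 1 + k1 r^2 times it, then the intrinsics apply), "view" (4x4, takes a point from world to camera coordinates). Camera axes: x right, y up, looking along -z (the intrinsics and any distortion apply to the point x, -y, -z); pixel columns grow to the right and rows downward; lengths in mm; the calibration is good to about 2 mm. A picture is of the moment at which its call begins. camera_info takes no time and is no camera call.
- arm.job_done(): hands the job in; it is judged then, once.
The state is a dict: "clock": time; "joints": joint angles; "joint_vel": joint speeds; "joint_efforts": joint torques, N m; "position": TCP position; "ee_rot": TCP orientation; "contact_force": force on the tool from outside, world axes, zero at the start; "wrist_torque": the same for the moment, N m; "gripper_width": finger opening in mm; "grasp_force": force on a finger pad.
Only numpy, scipy, OpenCV 4.12 (cv2) and the standard library are available. Lean on these libraries where they do the work, as an engineer would, in place of code of your own. Each camera call takes 0.05 s, during which the arm holds its last target. There are 200 camera calls.

## Working session

There is one attempt and no reset: what is moved stays moved. The work goes in short steps, Python scripts to look and compute and a tool call to move; the robot and the scene stay as the last step left them, time stands still between calls to the robot, and variables do not carry over. Pictures are saved under pics/ and viewed, at most 14 in all, crops included, and the job is handed in when it is done.

Besides the shell and the picture viewer there is one more tool, called after ">>>" by a JSON object that holds its "api" and its "payload". step_arm: Moves the arm, as the interface text tells. Its arguments: {"type":"object","properties":{"motion":{"type":"array","items":{"type":"object","properties":{"dr":{"type":"array","items":{"type":"number"}},"slide":{"type":"array","items":{"type":"number"}},"jaw":{"type":"number"}}}}},"required":["motion"]}

```bash
mkdir -p pics; ls; python3 - <<'E'
from bench import arm, optics
import cv2
s=arm.read_state(); print({k:s[k] for k in('clock','position','ee_rot','contact_force','gripper_width')})
for n in('scene','top'):
    cv2.imwrite(f'pics/{n}0.png',optics.get_image(n)); print(n,optics.camera_info(n))
E
```

```text
pics
{'clock': 0.0, 'position': array([240.14468483, 576.39893744, 230.22452979]), 'ee_rot': array([ 9.80563398e-01, -1.96199520e-01, -1.64204687e-04,  1.06990373e-03]), 'contact_force': array([-0.22643786,  0.03945508,  0.21521959]), 'gripper_width': 85.53531747983037}
scene {'camera_matrix': array([[412.7824191 ,   0.        , 279.25608923],
       [  0.        , 412.7824191 , 209.97506219],
       [  0.        ,   0.        ,   1.        ]]), 'k1': -0.013197775446820536, 'view': array([[-5.09078823e-01,  8.60588863e-01, -1.50186940e-02,
         2.78824806e+02],
       [-5.91595804e-01, -3.37176170e-01,  7.32343249e-01,
         2.65483571e+02],
       [ 6.25182498e-01,  3.81705436e-01,  6.80770008e-01,
        -1.32918119e+03],
       [ 0.00000000e+00,  0.00000000e+00,  0.00000000e+00,
         1.00000000e+00]])}
top {'camera_matrix': array([[385.32272223,   0.        , 274.99367387],
       [  0.        , 385.32272223, 210.14404929],
       [  0.        ,   0.        ,   1.        ]]), 'k1': -0.08112810579519904, 'view': array([[ 2.87983039e-02, -9.99553818e-01, -7.92604089e-03,
        -2.04622088e+01],
       [ 9.99150590e-01,  2.85510651e-02,  2.97142206e-02,
        -5.48448174e+02],
       [-2.94746658e-02, -8.77502758e-03,  9.99527010e-01,
        -9.99565311e+02],
       [ 0.00000000e+00,  0.00000000e+00,  0.00000000e+00,
         1.00000000e+00]])}
```

View pics/scene0.png

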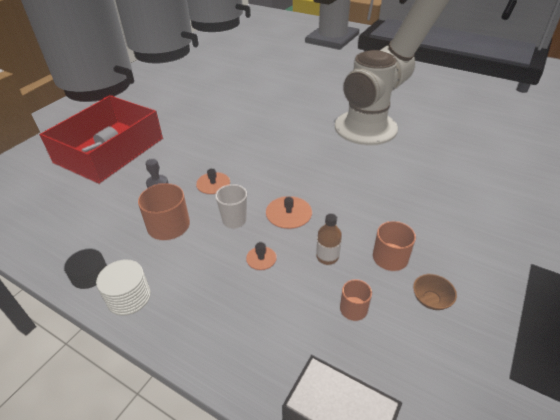

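View pics/top0.png

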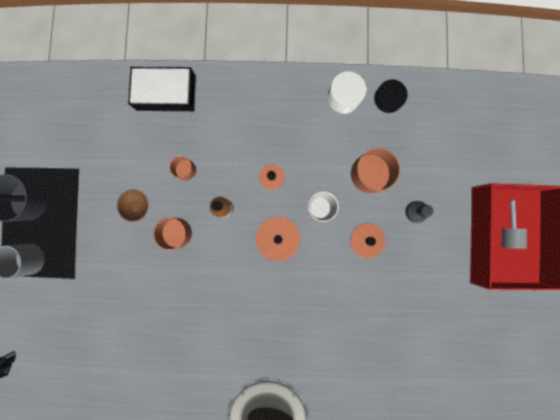

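The scene view shows the lids at about (213,182) medium, (289,210) large and (261,257) small. The canisters are at (165,212) large, (394,246) medium and (356,300) small. In the top view, the lid knobs are at (271,176) small, (278,239) large and (370,241) medium, and the canisters at (183,168) small, (173,233) medium and (375,171) large. Next I'll enlarge the canisters to see their rims.

```bash
python3 - <<'E'
import cv2,numpy as np
S=cv2.imread('pics/scene0.png');T=cv2.imread('pics/top0.png')
c=lambda I,u,v:cv2.resize(I[v-32:v+32,u-32:u+32],(264,264),interpolation=cv2.INTER_CUBIC)
cv2.imwrite('pics/m.png',np.vstack([np.hstack([c(T,183,168),c(T,173,233),c(T,375,171)]),np.hstack([c(S,356,300),c(S,394,246),c(S,165,212)])]))
E
```

```text
(no output)
```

View pics/m.png

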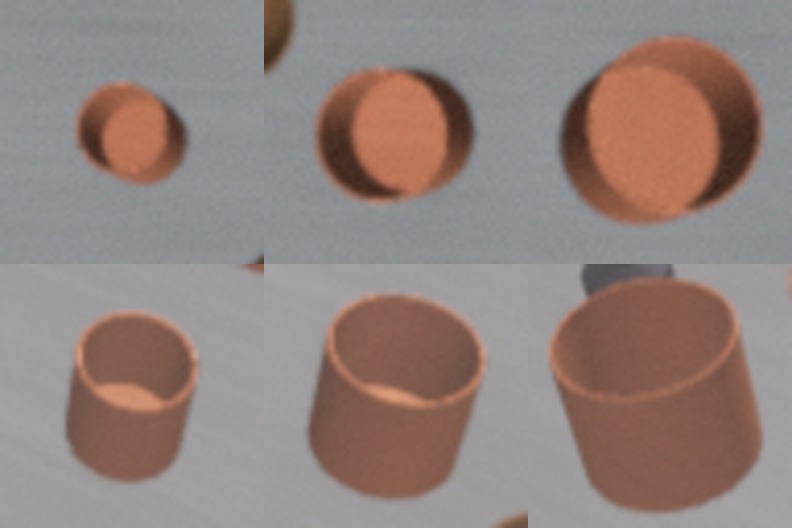

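The crops show the rims clearly. The side of each outline away from the camera is the rim, so I'll fit circles to those arcs in both views.

```bash
cat > h.py <<'E'
import cv2,numpy as np
from scipy.optimize import least_squares,minimize_scalar
from bench import optics
CI={n:optics.camera_info(n) for n in('scene','top')}
def cam(n): V=CI[n]['view']; return -V[:3,:3].T@V[:3,3]
def rays(n,uv):
    i=CI[n]; p=cv2.undistortPoints(np.float64(uv).reshape(-1,1,2),i['camera_matrix'],np.array([i['k1'],0,0,0,0]))[:,0]
    return np.c_[p[:,0],-p[:,1],-np.ones(len(p))]@i['view'][:3,:3]
def plane(n,uv,z):
    C=cam(n); d=rays(n,uv); return (C+d*((z-C[2])/d[:,2])[:,None])[:,:2]
def tri(uvs,uvt):
    A=[];b=[]
    for n,uv in(('scene',uvs),('top',uvt)):
        d=rays(n,[uv])[0]; d/=np.linalg.norm(d); P=np.eye(3)-np.outer(d,d); A.append(P); b.append(P@cam(n))
    x,r,*_=np.linalg.lstsq(np.vstack(A),np.hstack(b),rcond=None); return x,r
def orange(I):
    h=cv2.cvtColor(I,cv2.COLOR_BGR2HSV); return cv2.inRange(h,(0,60,20),(18,255,255))|cv2.inRange(h,(172,60,20),(180,255,255))
def blob(m,uv):
    cs,_=cv2.findContours(m,cv2.RETR_EXTERNAL,cv2.CHAIN_APPROX_NONE)
    cs=[c for c in cs if cv2.contourArea(c)>30]
    return max(cs,key=lambda c:cv2.pointPolygonTest(c,uv,True))[:,0].astype(float)
def rim(n,I,uv,z,R):
    p=plane(n,blob(orange(I),uv),z); C=cam(n)[:2]
    c=p.mean(0); r=R
    for _ in range(8):
        d=p-c; f=(c-C)/np.linalg.norm(c-C)
        q=p[(d@f)>.25*np.linalg.norm(d,axis=1)]
        s=least_squares(lambda x:np.hypot(*(q-x[:2]).T)-x[2],[*c,r],loss='soft_l1'); c=s.x[:2]; r=s.x[2]
    return c,r
def canister(S,T,us,ut,z,R):
    f=lambda h:np.linalg.norm(rim('scene',S,us,h,R)[0]-rim('top',T,ut,h,R)[0])
    o=minimize_scalar(f,bounds=(z-25,z+25),method='bounded'); h=o.x
    a,b=rim('scene',S,us,z,R),rim('top',T,ut,z,R)
    return h,o.fun,a,b
def dark(n,I,uv,w=11):
    u,v=uv; g=I[v-w:v+w+1,u-w:u+w+1].max(2); m=(g<75).astype(np.uint8)
    k,l,s,c=cv2.connectedComponentsWithStats(m); j=1+np.argmax(s[1:,4]); return m*(l==j),s[j],c[j]+[u-w,v-w]
E
python3 - <<'E'
from h import *
S=cv2.imread('pics/scene0.png');T=cv2.imread('pics/top0.png')
np.set_printoptions(precision=1,suppress=True)
for n,us,ut,z,R in(('S',(356,300),(183,168),60,28.5),('M',(394,246),(173,233),75,40.5),('L',(165,212),(375,171),90,52.5)):
    print(n,*canister(S,T,us,ut,z,R))
for n,us,ut in(('s',(261,247),(271,176)),('m',(213,174),(370,241)),('l',(289,202),(278,239))):
    _,bs,cs=dark('scene',S,us); _,bt,ct=dark('top',T,ut)
    hs=np.array([bs[0],bs[1]])+us-np.array(11)+[bs[2]/2-.5,4.5]  # head is the upper part
    p=blob(orange(T),ut); (x,y),r=cv2.minEnclosingCircle(p.astype(np.float32))
    print(n,bs,hs,bt,ct,tri(hs,ct),plane('top',[ct],45),'flange',plane('top',[(x,y)],12),r*1000/385)
E
```

```text
S 59.07109732637184 1.8582840476477027 (array([651.5, 235.3]), np.float64(27.425700331798755)) (array([649.9, 236.6]), np.float64(26.968652600148427))
M 72.31146226909627 2.800287183248601 (array([485.9, 253. ]), np.float64(40.16127335025264)) (array([482.2, 254.3]), np.float64(38.97702076135758))
L 93.60630022247429 2.9602304585441233 (array([ 653., -258.]), np.float64(48.73751830157849)) (array([ 654.4, -253.1]), np.float64(50.59039845150707))
s [ 7 12  8 11 57] [260.5 252.5] [ 8  7  7  8 46] [271.  175.1] (array([638.5,   7.2,  28.9]), array([1.4])) [[636.1   7.6]] flange [[635.8   7.3]] 33.70310300356382
m [ 6  7  7 13 60] [211.  174.5] [ 7  8  9  7 57] [370.1 240.9] (array([ 477.6, -250.5,   37.1]), array([5.8])) [[ 477.  -247.1]] flange [[ 477. -248.]] 45.761787117301644
l [ 7 11  7 10 39] [288.  206.5] [ 7  8  8  7 42] [277.7 239. ] (array([475.4, -15.3,  26.2]), array([5.6])) [[475.4 -13.9]] flange [[475.  -13.8]] 58.04692553235339
```

```bash
cat >> h.py <<'E'
from scipy.spatial.transform import Rotation as Ro
def go(*ts):
    "slides to targets, from the measured pose"
    from bench import arm
    s=arm.read_state(); R=Ro.from_quat(s['ee_rot']).as_matrix()
    print('t',round(s['clock'],2),'pos',s['position'].round(1),'F',s['contact_force'].round(1),'w',round(s['gripper_width'],1),'gf',s['grasp_force'],'tilt',np.degrees(R[:2,2]).round(2))
    for t in ts: print(t,'slide',(R.T@(np.array(t)-s['position'])).round(1))
E
python3 - <<'E'
from h import *
S=cv2.imread('pics/scene0.png');T=cv2.imread('pics/top0.png')
np.set_printoptions(precision=1,suppress=True)
for n,us,ut in(('s',(261,248),(271,176)),('m',(213,176),(370,241)),('l',(289,204),(278,239))):
    def knob(I,uv,w=14):
        u,v=uv; h=cv2.cvtColor(I,cv2.COLOR_BGR2HSV)[v-w:v+w+1,u-w:u+w+1]
        m=(h[...,2]<105).astype(np.uint8); k,l,s,c=cv2.connectedComponentsWithStats(m); j=1+np.argmax(s[1:,4]); return s[j]+[u-w,v-w,0,0,0],c[j]+[u-w,v-w]
    bs,_=knob(S,us); bt,ct=knob(T,ut)
    hs=np.array([bs[0]+bs[2]/2-.5,bs[1]+bs[2]/2-.5])
    print(n,bs,bt,*tri(hs,ct),plane('scene',[hs],40),plane('top',[ct],40))
go((475,-14,120),(475,-14,24))
E
```

```text
s [255 242  11  17 132] [267 171   9   9  64] [636.9   6.5  45. ] [4.] [[633.9   2.7]] [[636.7   7.8]]
m [207 169   9  15  95] [366 237  10   9  69] [ 478.2 -249.2   43. ] [4.9] [[ 475.9 -253.4]] [[ 477.2 -248.6]]
l [285 197   8  16 100] [274 235   8   9  57] [476.1 -14.3  47. ] [1.8] [[469.7 -19. ]] [[475.3 -13.5]]
t 0.1 pos [240.2 576.4 230.3] F [-0.1  0.   0.1] w 85.2 gf 0.0 tilt [-0.  -0.1]
(475, -14, 120) slide [443.9 454.4 111.3]
(475, -14, 24) slide [443.9 454.2 207.3]
```

Triangulated knob heads stand at about 45 mm, against 40 mm by text, so they agree within calibration error. I'll start with the large lid.

>>> {"api": "step_arm", "payload": {"motion": [{"slide": [56,57,6],"jaw": 60},{"slide": [111,114,12],"jaw": 60},{"slide": [166,171,18],"jaw": 60},{"slide": [222,227,24],"jaw": 60},{"slide": [277,284,30],"jaw": 60},{"slide": [333,341,36],"jaw": 60},{"slide": [388,398,42],"jaw": 60},{"slide": [444,454,50],"jaw": 60}]}}

```text
$.motion[0]: bad value
```

>>> {"api": "step_arm", "payload": {"motion": [{"slide": [0,0,0],"jaw": 60},{"slide": [0,0,0],"jaw": 60},{"slide": [0,0,0],"jaw": 60},{"slide": [0,0,0],"jaw": 60},{"slide": [0,0,0],"jaw": 60},{"slide": [0,0,0],"jaw": 60},{"slide": [0,0,0],"jaw": 60},{"slide": [0,0,0],"jaw": 60}]}}

```text
$.motion[0]: bad value
```

```bash
python3 -c "
from h import *
go((475.5,-14,23))"
```

```text
t 0.1 pos [240.2 576.4 230.3] F [-0.1  0.   0.1] w 85.2 gf 0.0 tilt [-0.04 -0.11]
(475.5, -14, 23) slide [444.4 454.  208.3]
```

>>> {"api": "step_arm", "payload": {"motion": [{"dr": [0,0,0],"slide": [444,454,50],"jaw": 60},{"dr": [0,0,0],"slide": [444,454,50],"jaw": 60},{"dr": [0,0,0],"slide": [444,454,50],"jaw": 60},{"dr": [0,0,0],"slide": [444,454,50],"jaw": 60},{"dr": [0,0,0],"slide": [444,454,50],"jaw": 60},{"dr": [0,0,0],"slide": [444,454,50],"jaw": 60},{"dr": [0,0,0],"slide": [444,454,50],"jaw": 60},{"dr": [0,0,0],"slide": [444,454,50],"jaw": 60}]}}

```text
clock: 1.1
position: [425.2, 112.0, 192.0]
ee_rot: [0.981, -0.196, 0.0, -0.0]
contact_force: [1.2, -0.7, -0.0]
gripper_width: 59.8
grasp_force: 0.0
```

```bash
python3 -c "
from h import *
go((475.5,-14,90),(475.5,-14,23))"
```

```text
t 1.1 pos [425.2 112.  192. ] F [ 1.2 -0.7 -0. ] w 59.8 gf 0.0 tilt [0.01 0.01]
(475.5, -14, 90) slide [ 94.8  97.  101.9]
(475.5, -14, 23) slide [ 94.8  97.1 168.9]
```

>>> {"api": "step_arm", "payload": {"motion": [{"dr": [0,0,0],"slide": [47,48,50],"jaw": 60},{"dr": [0,0,0],"slide": [94,97,90],"jaw": 60},{"dr": [0,0,0],"slide": [94,97,100],"jaw": 60},{"dr": [0,0,0],"slide": [94,97,100],"jaw": 60},{"dr": [0,0,0],"slide": [94,97,100],"jaw": 60},{"dr": [0,0,0],"slide": [94,97,100],"jaw": 60},{"dr": [0,0,0],"slide": [94,97,100],"jaw": 60},{"dr": [0,0,0],"slide": [94,97,100],"jaw": 60}]}}

```text
clock: 2.1
position: [474.6, -11.2, 92.7]
ee_rot: [0.981, -0.196, 0.001, -0.0]
contact_force: [-0.2, 0.1, -0.2]
gripper_width: 59.9
grasp_force: 0.0
```

```bash
python3 -c "
from h import *
go((475.5,-14,23))"
```

```text
t 2.1 pos [474.6 -11.2  92.7] F [-0.2  0.1 -0.2] w 59.9 gf 0.0 tilt [0.07 0.02]
(475.5, -14, 23) slide [ 1.8  2.3 69.7]
```

Now I'll descend and close, and lift slightly at the end of the next call.

>>> {"api": "step_arm", "payload": {"motion": [{"dr": [0,0,0],"slide": [2,2,25],"jaw": 60},{"dr": [0,0,0],"slide": [2,2,50],"jaw": 60},{"dr": [0,0,0],"slide": [2,2,69],"jaw": 60},{"dr": [0,0,0],"slide": [2,2,69],"jaw": 60},{"dr": [0,0,0],"slide": [2,2,69],"jaw": 10},{"dr": [0,0,0],"slide": [2,2,69],"jaw": 10},{"dr": [0,0,0],"slide": [2,2,69],"jaw": 10},{"dr": [0,0,0],"slide": [2,2,69],"jaw": 10}]}}

```text
clock: 3.1
position: [476.4, -14.1, 24.3]
ee_rot: [0.981, -0.196, 0.001, -0.001]
contact_force: [-1.9, 1.2, 6.5]
gripper_width: 22.2
grasp_force: 58.7
```

>>> {"api": "step_arm", "payload": {"motion": [{"dr": [0,0,0],"slide": [0,0,0],"jaw": 10},{"dr": [0,0,0],"slide": [0,0,-10],"jaw": 10},{"dr": [0,0,0],"slide": [0,0,-35],"jaw": 10},{"dr": [0,0,0],"slide": [0,0,-70],"jaw": 10},{"dr": [0,0,0],"slide": [0,0,-110],"jaw": 10},{"dr": [0,0,0],"slide": [0,0,-140],"jaw": 10},{"dr": [0,0,0],"slide": [0,0,-140],"jaw": 10},{"dr": [0,0,0],"slide": [0,0,-140],"jaw": 10}]}}

```text
clock: 4.1
position: [474.2, -14.6, 161.9]
ee_rot: [0.981, -0.196, -0.001, 0.0]
contact_force: [0.5, -0.0, -2.5]
gripper_width: 22.3
grasp_force: 58.9
```

```bash
python3 -c "
from h import *
go((653.5,-255.5,150))
for n in('scene','top'): cv2.imwrite(f'pics/{n}1.png',optics.get_image(n))
a,b=cv2.imread('pics/scene1.png'),cv2.imread('pics/top1.png')
cv2.imwrite('pics/c1.png',np.hstack([cv2.resize(a[110:260,210:360],(400,400)),cv2.resize(b[160:310,205:355],(400,400))]))"
```

```text
t 4.1 pos [474.2 -14.6 161.9] F [ 0.5 -0.  -2.5] w 22.3 gf 58.94067049026489 tilt [-0.15  0.  ]
(653.5, -255.5, 150) slide [258.3 153.2  11.4]
```

View pics/c1.png

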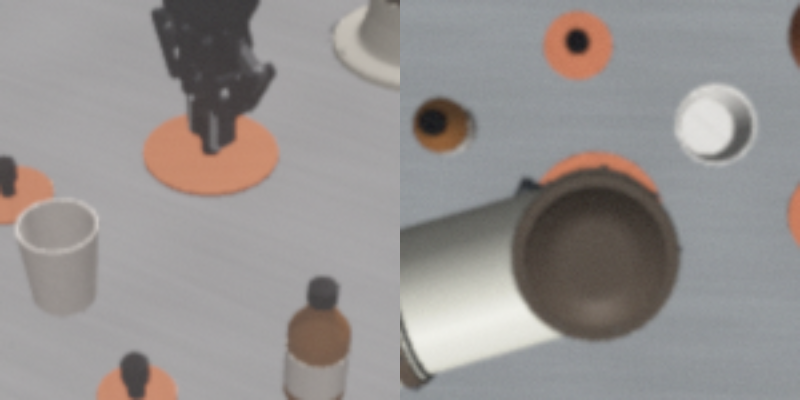

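The large lid is up and level in the gripper. In the crop its flange is centred at (211,152) in the left pane. I'll carry it to the large canister.

>>> {"api": "step_arm", "payload": {"motion": [{"dr": [0,0,0],"slide": [26,15,0],"jaw": 10},{"dr": [0,0,0],"slide": [72,43,0],"jaw": 10},{"dr": [0,0,0],"slide": [120,71,0],"jaw": 10},{"dr": [0,0,0],"slide": [170,101,0],"jaw": 10},{"dr": [0,0,0],"slide": [215,128,0],"jaw": 10},{"dr": [0,0,0],"slide": [246,146,0],"jaw": 10},{"dr": [0,0,0],"slide": [258,153,0],"jaw": 10},{"dr": [0,0,0],"slide": [258,153,0],"jaw": 10}]}}

```text
clock: 5.2
position: [654.2, -255.0, 160.9]
ee_rot: [0.98, -0.197, -0.002, -0.0]
contact_force: [-1.2, 0.3, -2.9]
gripper_width: 22.4
grasp_force: 59.0
```

>>> {"api": "step_arm", "payload": {"motion": [{"dr": [0,0,0],"slide": [0,0,0],"jaw": 10},{"dr": [0,0,0],"slide": [0,0,10],"jaw": 10},{"dr": [0,0,0],"slide": [0,0,20],"jaw": 10},{"dr": [0,0,0],"slide": [0,0,20],"jaw": 10},{"dr": [0,0,0],"slide": [0,0,20],"jaw": 10},{"dr": [0,0,0],"slide": [0,0,20],"jaw": 10},{"dr": [0,0,0],"slide": [0,0,20],"jaw": 10},{"dr": [0,0,0],"slide": [0,0,20],"jaw": 10}]}}

```text
clock: 6.2
position: [654.9, -254.9, 143.3]
ee_rot: [0.981, -0.196, 0.0, -0.0]
contact_force: [-0.2, -0.0, -2.8]
gripper_width: 22.3
grasp_force: 59.0
```

```bash
python3 -c "
from h import *
go((653.5,-255.5,115),(653.5,-255.5,106))
cv2.imwrite('pics/s2.png',optics.get_image('scene'))
a=cv2.imread('pics/s2.png')
cv2.imwrite('pics/c2.png',cv2.resize(a[110:260,90:240],(600,600)))"
```

```text
t 6.2 pos [ 654.9 -254.9  143.3] F [-0.2 -0.  -2.8] w 22.3 gf 59.02946949005127 tilt [ 0.02 -0.  ]
(653.5, -255.5, 115) slide [-1.1  1.1 28.3]
(653.5, -255.5, 106) slide [-1.1  1.1 37.3]
```

View pics/c2.png

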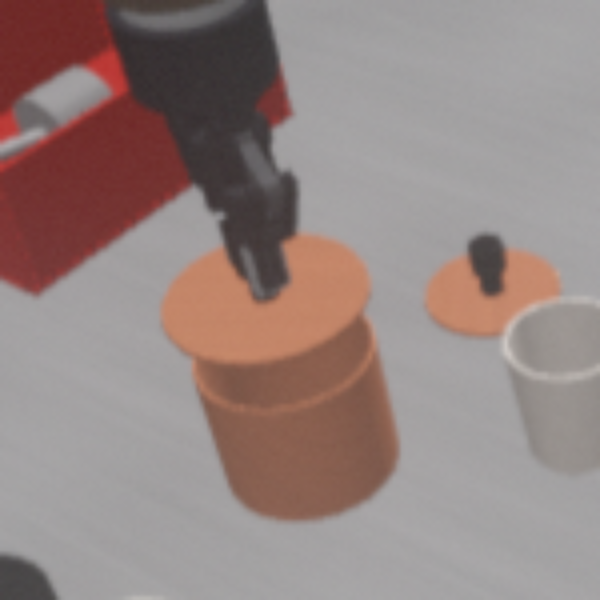

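```bash
python3 -c "
from h import *
a=cv2.imread('pics/s2.png')
m=orange(a); p=blob(m,(150,190))
from scipy.optimize import least_squares
q=plane('scene',p,131); 
# sides/upper outline only: points near a 58 mm circle
c=np.array([654.,-256])
for _ in range(15):
    d=np.hypot(*(q-c).T); k=abs(d-58)<6
    c=least_squares(lambda x:np.hypot(*(q[k]-x).T)-58,c,loss='soft_l1').x
print(c,k.sum(), rim('scene',cv2.imread('pics/scene0.png'),(165,212),90,52.5))
"
```

```text
[ 656.73192267 -254.52328385] 70 (array([ 653.00857083, -257.99984119]), np.float64(48.73751830157849))
```

The lid and rim agree within about 2 mm, allowing for the radius bias in the fit. Lowering straight down.

>>> {"api": "step_arm", "payload": {"motion": [{"dr": [0,0,0],"slide": [0,0,10],"jaw": 10},{"dr": [0,0,0],"slide": [0,0,20],"jaw": 10},{"dr": [0,0,0],"slide": [0,0,27],"jaw": 10},{"dr": [0,0,0],"slide": [0,0,32],"jaw": 10},{"dr": [0,0,0],"slide": [0,0,35],"jaw": 10},{"dr": [0,0,0],"slide": [0,0,36],"jaw": 10},{"dr": [0,0,0],"slide": [0,0,36],"jaw": 10},{"dr": [0,0,0],"slide": [0,0,36],"jaw": 10}]}}

```text
clock: 7.25
position: [655.0, -254.9, 107.4]
ee_rot: [0.981, -0.196, 0.0, 0.0]
contact_force: [0.4, -0.0, -2.7]
gripper_width: 22.4
grasp_force: 59.0
```

No contact yet. I'll go down 1.5 mm more, release slowly, then rise.

>>> {"api": "step_arm", "payload": {"motion": [{"dr": [0,0,0],"slide": [0,0,0.5],"jaw": 10},{"dr": [0,0,0],"slide": [0,0,1],"jaw": 10},{"dr": [0,0,0],"slide": [0,0,1.5],"jaw": 10},{"dr": [0,0,0],"slide": [0,0,1.5],"jaw": 10},{"dr": [0,0,0],"slide": [0,0,1.5],"jaw": 10},{"dr": [0,0,0],"slide": [0,0,1.5],"jaw": 10},{"dr": [0,0,0],"slide": [0,0,1.5],"jaw": 10},{"dr": [0,0,0],"slide": [0,0,1.5],"jaw": 10}]}}

```text
clock: 8.25
position: [655.0, -255.0, 106.3]
ee_rot: [0.981, -0.196, 0.0, 0.0]
contact_force: [-3.0, 1.7, 5.2]
gripper_width: 22.5
grasp_force: 59.8
```

Contact at the expected height: the lid is home. Releasing and rising.

>>> {"api": "step_arm", "payload": {"motion": [{"dr": [0,0,0],"slide": [0,0,0],"jaw": 60},{"dr": [0,0,0],"slide": [0,0,0],"jaw": 60},{"dr": [0,0,0],"slide": [0,0,0],"jaw": 60},{"dr": [0,0,0],"slide": [0,0,-15],"jaw": 60},{"dr": [0,0,0],"slide": [0,0,-40],"jaw": 60},{"dr": [0,0,0],"slide": [0,0,-60],"jaw": 60},{"dr": [0,0,0],"slide": [0,0,-60],"jaw": 60},{"dr": [0,0,0],"slide": [0,0,-60],"jaw": 60}]}}

```text
clock: 9.25
position: [654.5, -254.7, 165.1]
ee_rot: [0.981, -0.196, -0.0, -0.0]
contact_force: [-0.5, 0.8, 0.2]
gripper_width: 59.8
grasp_force: 0.0
```

```bash
python3 -c "
from h import *
go((477.3,-249,90))"
```

```text
t 9.25 pos [ 654.5 -254.7  165.1] F [-0.5  0.8  0.2] w 59.8 gf 0.0 tilt [-0.04  0.03]
(477.3, -249, 90) slide [-165.6   63.    75.2]
```

>>> {"api": "step_arm", "payload": {"motion": [{"dr": [0,0,0],"slide": [-40,15,0],"jaw": 60},{"dr": [0,0,0],"slide": [-90,34,0],"jaw": 60},{"dr": [0,0,0],"slide": [-140,53,20],"jaw": 60},{"dr": [0,0,0],"slide": [-166,63,50],"jaw": 60},{"dr": [0,0,0],"slide": [-166,63,75],"jaw": 60},{"dr": [0,0,0],"slide": [-166,63,75],"jaw": 60},{"dr": [0,0,0],"slide": [-166,63,75],"jaw": 60},{"dr": [0,0,0],"slide": [-166,63,75],"jaw": 60}]}}

```text
clock: 10.25
position: [478.4, -249.3, 91.4]
ee_rot: [0.981, -0.196, 0.001, 0.0]
contact_force: [0.1, 0.0, -0.5]
gripper_width: 60.1
grasp_force: 0.0
```

```bash
python3 -c "
from h import *
go((477.3,-249,23.5))
cv2.imwrite('pics/s3.png',optics.get_image('scene'))
a=cv2.imread('pics/s3.png')
cv2.imwrite('pics/c3.png',cv2.resize(a[110:260,100:250],(600,600)))"
```

```text
t 10.25 pos [ 478.4 -249.3   91.4] F [ 0.1  0.  -0.5] w 60.1 gf 0.0 tilt [ 0.1  -0.03]
(477.3, -249, 23.5) slide [-1.3  0.2 67.9]
```

View pics/c3.png

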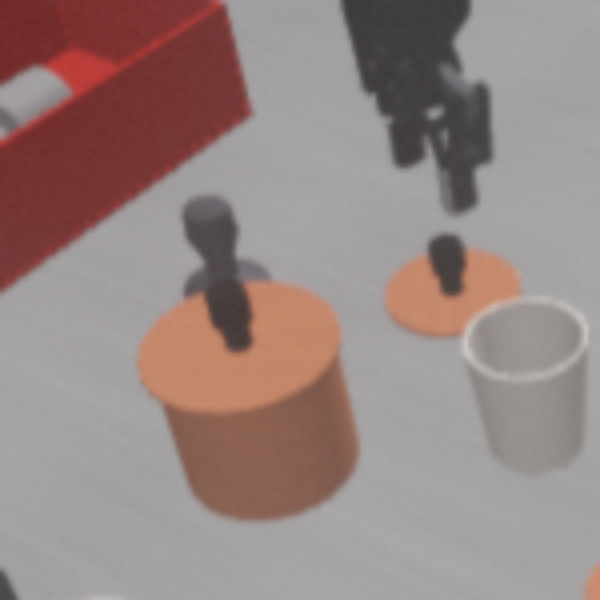

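The large lid sits level and home, centred at crop (240,347). The gripper is over the medium knob at (448,262), so I'll grasp it.

>>> {"api": "step_arm", "payload": {"motion": [{"dr": [0,0,0],"slide": [-1,0,25],"jaw": 60},{"dr": [0,0,0],"slide": [-1,0,50],"jaw": 60},{"dr": [0,0,0],"slide": [-1,0,68],"jaw": 60},{"dr": [0,0,0],"slide": [-1,0,68],"jaw": 60},{"dr": [0,0,0],"slide": [-1,0,68],"jaw": 10},{"dr": [0,0,0],"slide": [-1,0,68],"jaw": 10},{"dr": [0,0,0],"slide": [-1,0,68],"jaw": 10},{"dr": [0,0,0],"slide": [-1,0,68],"jaw": 10}]}}

```text
clock: 11.3
position: [477.4, -249.0, 23.8]
ee_rot: [0.981, -0.196, 0.001, 0.0]
contact_force: [-0.5, 0.7, 5.2]
gripper_width: 22.1
grasp_force: 58.9
```

>>> {"api": "step_arm", "payload": {"motion": [{"dr": [0,0,0],"slide": [0,0,0],"jaw": 10},{"dr": [0,0,0],"slide": [0,0,-10],"jaw": 10},{"dr": [0,0,0],"slide": [0,0,-35],"jaw": 10},{"dr": [0,0,0],"slide": [0,0,-75],"jaw": 10},{"dr": [0,0,0],"slide": [0,0,-120],"jaw": 10},{"dr": [0,0,0],"slide": [0,0,-150],"jaw": 10},{"dr": [0,0,0],"slide": [0,0,-150],"jaw": 10},{"dr": [0,0,0],"slide": [0,0,-150],"jaw": 10}]}}

```text
clock: 12.3
position: [475.3, -248.3, 171.4]
ee_rot: [0.981, -0.196, -0.001, -0.0]
contact_force: [0.1, 1.3, -1.9]
gripper_width: 22.4
grasp_force: 58.9
```

```bash
python3 -c "
from h import *
go((484.5,254,174))"
```

```text
t 12.3 pos [ 475.3 -248.3  171.4] F [ 0.1  1.3 -1.9] w 22.4 gf 58.92120122909546 tilt [-0.13  0.08]
(484.5, 254, 174) slide [-185.  -467.1   -2. ]
```

>>> {"api": "step_arm", "payload": {"motion": [{"dr": [0,0,0],"slide": [-12,-30,0],"jaw": 10},{"dr": [0,0,0],"slide": [-32,-80,0],"jaw": 10},{"dr": [0,0,0],"slide": [-52,-131,0],"jaw": 10},{"dr": [0,0,0],"slide": [-72,-182,0],"jaw": 10},{"dr": [0,0,0],"slide": [-92,-233,0],"jaw": 10},{"dr": [0,0,0],"slide": [-112,-284,0],"jaw": 10},{"dr": [0,0,0],"slide": [-132,-335,0],"jaw": 10},{"dr": [0,0,0],"slide": [-150,-380,0],"jaw": 10}]}}

```text
clock: 13.3
position: [482.9, 161.1, 170.7]
ee_rot: [0.981, -0.196, -0.001, 0.001]
contact_force: [0.7, -0.1, -1.2]
gripper_width: 22.1
grasp_force: 59.1
```

>>> {"api": "step_arm", "payload": {"motion": [{"dr": [0,0,0],"slide": [-17,-43,0],"jaw": 10},{"dr": [0,0,0],"slide": [-30,-76,0],"jaw": 10},{"dr": [0,0,0],"slide": [-34,-87,0],"jaw": 10},{"dr": [0,0,0],"slide": [-34,-87,10],"jaw": 10},{"dr": [0,0,0],"slide": [-34,-87,25],"jaw": 10},{"dr": [0,0,0],"slide": [-34,-87,35],"jaw": 10},{"dr": [0,0,0],"slide": [-34,-87,35],"jaw": 10},{"dr": [0,0,0],"slide": [-34,-87,35],"jaw": 10}]}}

```text
clock: 14.3
position: [486.6, 252.9, 137.9]
ee_rot: [0.981, -0.196, 0.0, -0.0]
contact_force: [0.7, 0.1, -2.4]
gripper_width: 22.4
grasp_force: 59.1
```

```bash
python3 -c "
from h import *
go((484.5,254,95),(484.5,254,91))
cv2.imwrite('pics/s4.png',optics.get_image('scene'))
a=cv2.imread('pics/s4.png')
cv2.imwrite('pics/c4.png',cv2.resize(a[160:310,320:470],(600,600)))"
```

```text
t 14.3 pos [486.6 252.9 137.9] F [ 0.7  0.1 -2.4] w 22.4 gf 59.09549653530121 tilt [0.03 0.01]
(484.5, 254, 95) slide [-2.4 -0.2 42.9]
(484.5, 254, 91) slide [-2.4 -0.2 46.9]
```

View pics/c4.png

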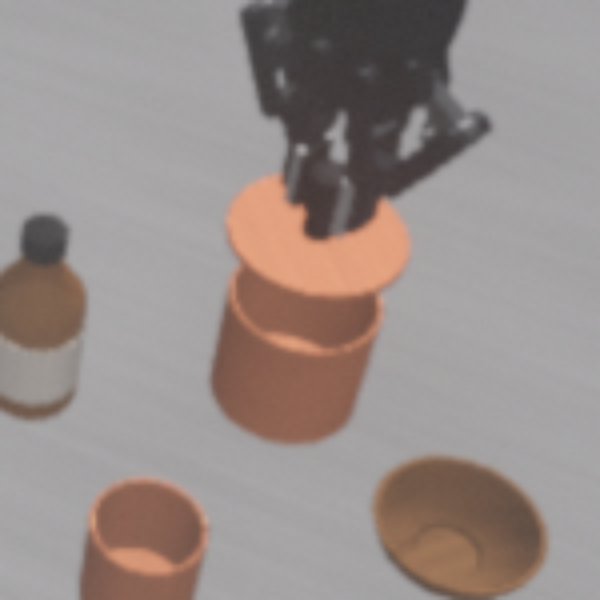

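The medium lid is held level above its canister, with the lid at crop (318,236) and the rim at (306,305). Lowering.

>>> {"api": "step_arm", "payload": {"motion": [{"dr": [0,0,0],"slide": [-2,0,12],"jaw": 10},{"dr": [0,0,0],"slide": [-2,0,24],"jaw": 10},{"dr": [0,0,0],"slide": [-2,0,33],"jaw": 10},{"dr": [0,0,0],"slide": [-2,0,40],"jaw": 10},{"dr": [0,0,0],"slide": [-2,0,44],"jaw": 10},{"dr": [0,0,0],"slide": [-2,0,46],"jaw": 10},{"dr": [0,0,0],"slide": [-2,0,46],"jaw": 10},{"dr": [0,0,0],"slide": [-2,0,46],"jaw": 10}]}}

```text
clock: 15.35
position: [484.6, 254.0, 91.9]
ee_rot: [0.981, -0.196, 0.0, -0.0]
contact_force: [0.1, -0.1, -1.9]
gripper_width: 22.2
grasp_force: 59.1
```

>>> {"api": "step_arm", "payload": {"motion": [{"dr": [0,0,0],"slide": [0,0,0.5],"jaw": 10},{"dr": [0,0,0],"slide": [0,0,1],"jaw": 10},{"dr": [0,0,0],"slide": [0,0,1.5],"jaw": 10},{"dr": [0,0,0],"slide": [0,0,1.5],"jaw": 10},{"dr": [0,0,0],"slide": [0,0,1.5],"jaw": 10},{"dr": [0,0,0],"slide": [0,0,1.5],"jaw": 10},{"dr": [0,0,0],"slide": [0,0,1.5],"jaw": 10},{"dr": [0,0,0],"slide": [0,0,1.5],"jaw": 10}]}}

```text
clock: 16.35
position: [484.5, 254.0, 90.8]
ee_rot: [0.981, -0.196, 0.0, -0.0]
contact_force: [-2.1, 1.1, 5.7]
gripper_width: 21.9
grasp_force: 59.8
```

Home with contact at the expected height. Release and rise.

>>> {"api": "step_arm", "payload": {"motion": [{"dr": [0,0,0],"slide": [0,0,0],"jaw": 60},{"dr": [0,0,0],"slide": [0,0,0],"jaw": 60},{"dr": [0,0,0],"slide": [0,0,0],"jaw": 60},{"dr": [0,0,0],"slide": [0,0,-15],"jaw": 60},{"dr": [0,0,0],"slide": [0,0,-45],"jaw": 60},{"dr": [0,0,0],"slide": [0,0,-80],"jaw": 60},{"dr": [0,0,0],"slide": [0,0,-80],"jaw": 60},{"dr": [0,0,0],"slide": [0,0,-80],"jaw": 60}]}}

```text
clock: 17.35
position: [484.1, 253.7, 170.4]
ee_rot: [0.981, -0.196, -0.0, -0.0]
contact_force: [-0.5, 0.7, 0.0]
gripper_width: 59.9
grasp_force: 0.0
```

```bash
python3 -c "
from h import *
go((636.3,7,170))"
```

```text
t 17.35 pos [484.1 253.7 170.4] F [-0.5  0.7  0. ] w 59.9 gf 0.0 tilt [0.   0.03]
(636.3, 7, 170) slide [235.4 169.2   0.3]
```

>>> {"api": "step_arm", "payload": {"motion": [{"dr": [0,0,0],"slide": [40,29,0],"jaw": 60},{"dr": [0,0,0],"slide": [88,63,0],"jaw": 60},{"dr": [0,0,0],"slide": [136,98,0],"jaw": 60},{"dr": [0,0,0],"slide": [184,132,0],"jaw": 60},{"dr": [0,0,0],"slide": [220,158,0],"jaw": 60},{"dr": [0,0,0],"slide": [235,169,40],"jaw": 60},{"dr": [0,0,0],"slide": [235,169,80],"jaw": 60},{"dr": [0,0,0],"slide": [235,169,80],"jaw": 60}]}}

```text
clock: 18.35
position: [633.1, 6.4, 85.5]
ee_rot: [0.98, -0.197, -0.005, 0.002]
contact_force: [-0.2, -0.0, 0.7]
gripper_width: 59.9
grasp_force: 0.0
```

```bash
python3 -c "
from h import *
go((636.3,7,23.5))
cv2.imwrite('pics/s5.png',optics.get_image('scene'))
a=cv2.imread('pics/s5.png')
cv2.imwrite('pics/c5.png',cv2.resize(a[160:330,210:460],(800,544)))"
```

```text
t 18.35 pos [633.1   6.4  85.5] F [-0.2 -0.   0.7] w 59.9 gf 0.0 tilt [-0.59 -0.11]
(636.3, 7, 23.5) slide [ 3.2 -2.2 61.9]
```

View pics/c5.png

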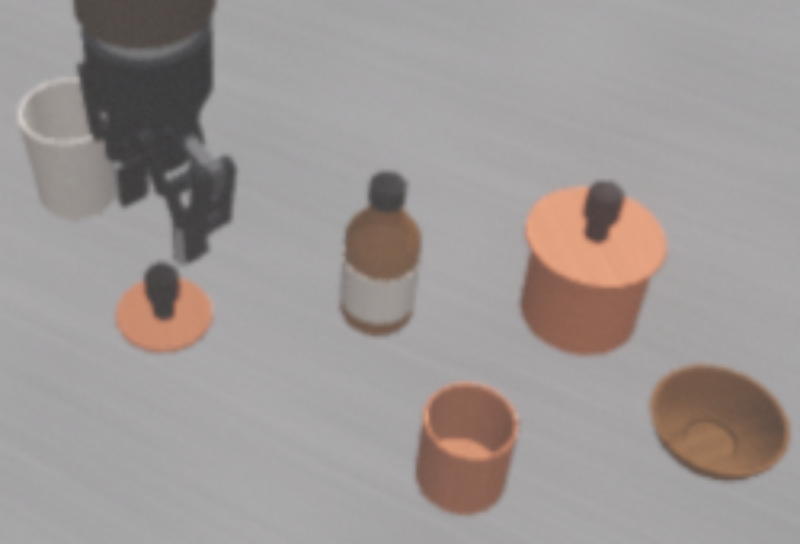

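The medium lid is home and level at crop (595,237). The fingers are above the small knob at (162,278). The arm was still settling when read, so I'll descend part-way first.

>>> {"api": "step_arm", "payload": {"motion": [{"dr": [0,0,0],"slide": [0,0,0],"jaw": 60},{"dr": [0,0,0],"slide": [0,0,10],"jaw": 60},{"dr": [0,0,0],"slide": [0,0,20],"jaw": 60},{"dr": [0,0,0],"slide": [0,0,25],"jaw": 60},{"dr": [0,0,0],"slide": [0,0,25],"jaw": 60},{"dr": [0,0,0],"slide": [0,0,25],"jaw": 60},{"dr": [0,0,0],"slide": [0,0,25],"jaw": 60},{"dr": [0,0,0],"slide": [0,0,25],"jaw": 60}]}}

```text
clock: 19.4
position: [636.5, 7.5, 65.3]
ee_rot: [0.981, -0.196, 0.0, -0.0]
contact_force: [-1.1, -0.3, 0.2]
gripper_width: 60.1
grasp_force: 0.0
```

```bash
python3 -c "
from h import *
go((636.3,7,23.5))"
```

```text
t 19.4 pos [636.5   7.5  65.3] F [-1.1 -0.3  0.2] w 60.1 gf 0.0 tilt [0.03 0.01]
(636.3, 7, 23.5) slide [ 0.   0.5 41.8]
```

>>> {"api": "step_arm", "payload": {"motion": [{"dr": [0,0,0],"slide": [0,0,15],"jaw": 60},{"dr": [0,0,0],"slide": [0,0,30],"jaw": 60},{"dr": [0,0,0],"slide": [0,0,41.5],"jaw": 60},{"dr": [0,0,0],"slide": [0,0,41.5],"jaw": 60},{"dr": [0,0,0],"slide": [0,0,41.5],"jaw": 10},{"dr": [0,0,0],"slide": [0,0,41.5],"jaw": 10},{"dr": [0,0,0],"slide": [0,0,41.5],"jaw": 10},{"dr": [0,0,0],"slide": [0,0,41.5],"jaw": 10}]}}

```text
clock: 20.4
position: [636.9, 7.6, 24.3]
ee_rot: [0.981, -0.196, 0.001, -0.0]
contact_force: [-0.1, 1.5, 2.7]
gripper_width: 22.3
grasp_force: 58.9
```

>>> {"api": "step_arm", "payload": {"motion": [{"dr": [0,0,0],"slide": [0,0,0],"jaw": 10},{"dr": [0,0,0],"slide": [0,0,-10],"jaw": 10},{"dr": [0,0,0],"slide": [0,0,-35],"jaw": 10},{"dr": [0,0,0],"slide": [0,0,-75],"jaw": 10},{"dr": [0,0,0],"slide": [0,0,-120],"jaw": 10},{"dr": [0,0,0],"slide": [0,0,-150],"jaw": 10},{"dr": [0,0,0],"slide": [0,0,-150],"jaw": 10},{"dr": [0,0,0],"slide": [0,0,-150],"jaw": 10}]}}

```text
clock: 21.4
position: [635.1, 7.4, 172.1]
ee_rot: [0.981, -0.196, -0.002, 0.0]
contact_force: [0.6, -0.6, -1.1]
gripper_width: 22.5
grasp_force: 58.8
```

```bash
python3 -c "
from h import *
go((651,236,174))"
```

```text
t 21.4 pos [635.1   7.4 172.1] F [ 0.6 -0.6 -1.1] w 22.5 gf 58.8339900970459 tilt [-0.17  0.01]
(651, 236, 174) slide [ -73.3 -217.1   -1.9]
```

>>> {"api": "step_arm", "payload": {"motion": [{"dr": [0,0,0],"slide": [-10,-30,0],"jaw": 10},{"dr": [0,0,0],"slide": [-26,-77,0],"jaw": 10},{"dr": [0,0,0],"slide": [-42,-124,0],"jaw": 10},{"dr": [0,0,0],"slide": [-58,-171,0],"jaw": 10},{"dr": [0,0,0],"slide": [-69,-204,0],"jaw": 10},{"dr": [0,0,0],"slide": [-73,-217,0],"jaw": 10},{"dr": [0,0,0],"slide": [-73,-217,0],"jaw": 10},{"dr": [0,0,0],"slide": [-73,-217,0],"jaw": 10}]}}

```text
clock: 22.4
position: [652.1, 234.4, 172.9]
ee_rot: [0.98, -0.197, -0.001, 0.001]
contact_force: [-0.3, -0.5, -1.4]
gripper_width: 22.3
grasp_force: 58.9
```

>>> {"api": "step_arm", "payload": {"motion": [{"dr": [0,0,0],"slide": [0,0,15],"jaw": 10},{"dr": [0,0,0],"slide": [0,0,35],"jaw": 10},{"dr": [0,0,0],"slide": [0,0,55],"jaw": 10},{"dr": [0,0,0],"slide": [0,0,60],"jaw": 10},{"dr": [0,0,0],"slide": [0,0,60],"jaw": 10},{"dr": [0,0,0],"slide": [0,0,60],"jaw": 10},{"dr": [0,0,0],"slide": [0,0,60],"jaw": 10},{"dr": [0,0,0],"slide": [0,0,60],"jaw": 10}]}}

```text
clock: 23.4
position: [652.6, 236.0, 114.1]
ee_rot: [0.981, -0.196, 0.0, -0.0]
contact_force: [-0.5, -1.0, -1.3]
gripper_width: 22.4
grasp_force: 58.9
```

```bash
python3 -c "
from h import *
go((651,236,76.3))
cv2.imwrite('pics/s6.png',optics.get_image('scene'))
a=cv2.imread('pics/s6.png')
cv2.imwrite('pics/c6.png',cv2.resize(a[220:330,300:410],(600,600)))
q=plane('scene',blob(orange(a),(354,293)),114.3-12-2) # flange mid
print(q.shape)"
```

```text
t 23.4 pos [652.6 236.  114.1] F [-0.5 -1.  -1.3] w 22.4 gf 58.943928480148315 tilt [0.05 0.03]
(651, 236, 76.3) slide [-1.5  0.6 37.8]
(150, 2)
```

View pics/c6.png

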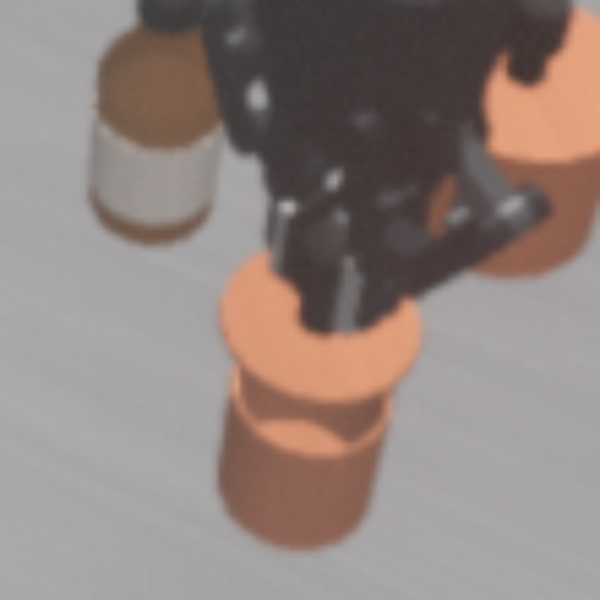

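The small lid is held level over its canister, with the lid at crop (322,328) and the rim at about (312,395), in line with the canister's axis. Lowering.

>>> {"api": "step_arm", "payload": {"motion": [{"dr": [0,0,0],"slide": [-1,0.5,10],"jaw": 10},{"dr": [0,0,0],"slide": [-1,0.5,20],"jaw": 10},{"dr": [0,0,0],"slide": [-1,0.5,27],"jaw": 10},{"dr": [0,0,0],"slide": [-1,0.5,33],"jaw": 10},{"dr": [0,0,0],"slide": [-1,0.5,36],"jaw": 10},{"dr": [0,0,0],"slide": [-1,0.5,36.5],"jaw": 10},{"dr": [0,0,0],"slide": [-1,0.5,36.5],"jaw": 10},{"dr": [0,0,0],"slide": [-1,0.5,36.5],"jaw": 10}]}}

```text
clock: 24.45
position: [651.4, 235.9, 77.5]
ee_rot: [0.981, -0.196, 0.0, -0.0]
contact_force: [0.2, -0.4, -1.4]
gripper_width: 22.2
grasp_force: 58.9
```

>>> {"api": "step_arm", "payload": {"motion": [{"dr": [0,0,0],"slide": [0,0,0.5],"jaw": 10},{"dr": [0,0,0],"slide": [0,0,1],"jaw": 10},{"dr": [0,0,0],"slide": [0,0,1.5],"jaw": 10},{"dr": [0,0,0],"slide": [0,0,1.5],"jaw": 10},{"dr": [0,0,0],"slide": [0,0,1.5],"jaw": 10},{"dr": [0,0,0],"slide": [0,0,1.5],"jaw": 10},{"dr": [0,0,0],"slide": [0,0,1.5],"jaw": 10},{"dr": [0,0,0],"slide": [0,0,1.5],"jaw": 10}]}}

```text
clock: 25.45
position: [651.4, 235.8, 76.3]
ee_rot: [0.981, -0.196, 0.0, -0.0]
contact_force: [-2.3, -0.1, 5.5]
gripper_width: 22.1
grasp_force: 59.6
```

>>> {"api": "step_arm", "payload": {"motion": [{"dr": [0,0,0],"slide": [0,0,0],"jaw": 60},{"dr": [0,0,0],"slide": [0,0,0],"jaw": 60},{"dr": [0,0,0],"slide": [0,0,0],"jaw": 60},{"dr": [0,0,0],"slide": [0,0,-15],"jaw": 60},{"dr": [0,0,0],"slide": [0,0,-45],"jaw": 60},{"dr": [0,0,0],"slide": [0,0,-90],"jaw": 60},{"dr": [0,0,0],"slide": [0,0,-120],"jaw": 60},{"dr": [0,0,0],"slide": [0,0,-120],"jaw": 60}]}}

```text
clock: 26.45
position: [653.0, 236.6, 200.6]
ee_rot: [0.981, -0.196, 0.003, -0.003]
contact_force: [0.4, 0.8, -0.3]
gripper_width: 59.6
grasp_force: 0.0
```

>>> {"api": "step_arm", "payload": {"motion": [{"dr": [0,0,0],"slide": [-50,20,0],"jaw": 60},{"dr": [0,0,0],"slide": [-100,45,0],"jaw": 60},{"dr": [0,0,0],"slide": [-150,65,0],"jaw": 60},{"dr": [0,0,0],"slide": [-180,80,0],"jaw": 60},{"dr": [0,0,0],"slide": [-180,80,0],"jaw": 60},{"dr": [0,0,0],"slide": [-180,80,0],"jaw": 60},{"dr": [0,0,0],"slide": [-180,80,0],"jaw": 60},{"dr": [0,0,0],"slide": [-180,80,0],"jaw": 60}]}}

```text
clock: 27.45
position: [455.0, 231.1, 195.1]
ee_rot: [0.98, -0.197, -0.0, 0.0]
contact_force: [-0.8, 0.9, 0.1]
gripper_width: 59.9
grasp_force: 0.0
```

```bash
python3 -c "
from h import *
go()
cv2.imwrite('pics/s7.png',optics.get_image('scene'))"
```

```text
t 27.45 pos [455.  231.1 195.1] F [-0.8  0.9  0.1] w 59.9 gf 0.0 tilt [-0.03 -0.03]
```

View pics/s7.png

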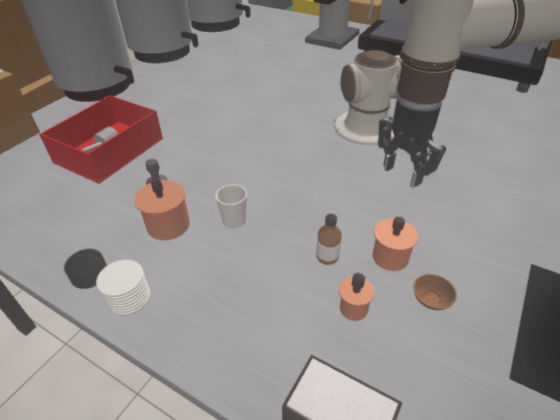

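All three lids are home and level, on the canisters at (163,205), (396,240) and (356,295). The bystanders haven't moved and the gripper is clear.

```bash
python3 -c "
from bench import arm
print(arm.job_done())"
```

```text
the job is handed in; nothing more can be done
None
```

All three lids are on their own canisters, home and level, with the bystanders untouched, everything let go, and the job handed in at about 27.5 s of the 88 s allowed.

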